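Turn the potting turntable until the bird feeder is at the front

TASK

Push the turntable round by the pegs on its rim until the bird feeder standing on it is at the front, in line with the raised pointer on the foot, and leave it at rest there with the robot clear. Only push the turntable: do not touch, lift or topple the feeder, tumbler or plant pot riding on it, and leave the trowel and the bundle of canes on the bench where they lie.

Things in the scene. Friction and masses are not known exactly. Their poses are not given: they have to be found in the camera images.
- foot: Fixed foot of the turntable, mostly hidden under it. Origin on the bench, on the turning axis, z up. A flat strip runs out along its own -x to the raised steel pointer: a block 34 mm long (radially), 16 wide, 30 high, centred 178 mm from the axis along the foot's -x. That direction is the front; it lies up to 0.35 rad either side of the world's -x.
- disc: Plywood turntable, 300 mm across, 16 thick. Origin at the centre of its upper face, 28 mm above the bench, z up; x, y turn with it. Six wooden pegs, 16 mm diameter, 55 tall (tops 83 mm above the bench), stand 140 mm from the axis at 0, 60, 120, 180, 240, 300 degrees from its x. Turns freely either way over a full turn with slight drag (1.3 N at a peg), stays where left.
- feeder: White plastic bird feeder, loose on the disc: round seed tray 72 mm across at the foot, tube 51 mm across, ribbed twist cap 60 mm across, small wire loop on top; 110 mm tall. Origin at the centre of its underside, about 52 mm from the turning axis. Two dark ports and short perches on its own +y and -y sides; which way they look does not matter.
- tumbler: Clear glass tumbler, 68 mm across the rim, 85 mm tall, loose and upright on the disc about 52 mm from the axis. Origin at the centre of its underside.
- pot: Green hard silicone plant pot, 72 mm across the rim, 65 mm tall, loose and upright on the disc about 52 mm from the axis. Origin at the centre of its underside.
- trowel: Steel hand trowel with a wooden handle lying on the bench beside the turntable, about 335 mm long along its x (handle to -x), 76 mm wide, 30 mm high. Origin under the neck end of the blade.
- canes: Bundle of five bamboo canes, 300 mm long along its x, held at the middle by a black plastic clamp (30 x 50 mm, 48 mm high with its wing nut), lying on the bench beside the turntable. Origin under the clamp.
There are look-alikes about, which are no part of the job. Leave any purple or yellow look-alike of the tumbler alone.

How it is judged (in metres and radians):
At the end, for the whole second after the job is handed in: The feeder stands at the front: its centre within 12 mm to either side of the line from the axis to the pointer and on the pointer's side. The disc is at rest; feeder, tumbler and pot stand upright on it, within 75 mm of its axis; trowel and canes have moved less than 20 mm (y of feeder in the frame of foot between -0.012 and 0.012 m and x of feeder in the frame of foot below -0.035 m and angular speed of disc below 0.05 rad/s and horizontal distance between each of feeder, tumbler, pot and disc below 0.075 m and angle between each of feeder, tumbler, pot's own z axis and vertical below 0.1 rad and z of each of feeder, tumbler, pot in the frame of disc below 0.006 m and linear speed of each of feeder, tumbler, pot below 0.02 m/s and distance of each of trowel, canes from where it was at the start of the episode below 0.02 m); the robot touches nothing.
It fails at once if the robot touches the feeder, tumbler or pot (over 0.5 N) (contact force between any of the fingers, the arm and feeder above 0.5 N or contact force between any of the fingers, the arm and tumbler above 0.5 N or contact force between any of the fingers, the arm and pot above 0.5 N).
It fails at once if the feeder, tumbler or pot is lifted (z of any of feeder, tumbler, pot in the frame of disc above 0.015 m).
It fails at once if the feeder, tumbler or pot is toppled (angle between any of feeder, tumbler, pot's own z axis and vertical above 0.35 rad).
It fails at once if the trowel or the canes are moved (distance of any of trowel, canes from where it was at the start of the episode above 0.02 m).
It also fails if it takes over 72 s, if anything falls off the work surface, if the arm or the gripper's body presses on something with over 40 N, if the wrist force passes 120 N, or if a joint passes its speed limit or range.

ROBOT

A 7-joint arm with a two-finger parallel gripper is mounted at the origin on the work surface. World frame = base frame: x ahead of the robot, y to its left, z up, the work surface at z = 0. Lengths are in mm, angles in rad, forces in N, time in s.
With the tool pointing down it reaches from about 400 to 875 mm from the base axis. Payload 4.4 kg.
Tool frame: the origin (TCP) lies between the finger pads; the fingertips stand 11 mm ahead of it and the grasp point (between the pads) lies 8 mm behind it; y points along the fingers, x is the direction in which the jaws open and shut, and the axes are right-handed (so a half turn about y gives the same grasp; the last joint's range is limited). The gripper opens to 85 mm and grips with 20 to 120 N. Pads are 22 mm wide; open, the fingers measure 114 mm over their backs; the gripper's body (76 mm by 85 mm) begins 54 mm behind the grasp point. The pads swing forward as they close: fully open they stand 13 mm farther back than shut.
Start: joints at [-1.207, 0.628, 0.038, 1.517, -0.027, 0.996, -0.02], TCP at [270.827, 590.906, 242.313] pointing down, gripper open.
Joint ranges: [-3.06, 3.06], [-0.37, 2.12], [-1.25, 1.32], [0.18, 2.47], [-1.1, 4.24], [0.23, 1.98], [-2.94, 2.94]. Speed limits (rad/s): [2.57, 2.57, 3.14, 3.14, 3.14, 3.14, 3.14].

INTERFACE

Orientations are given as [roll, pitch, yaw] about the fixed x, y, z axes, in that order (R = Rz(yaw) Ry(pitch) Rx(roll)).
In Python, from cell import * gives the robot as it stands.
- The arm moves only by the shell command python3 -m jog 'ROWS'. ROWS is JSON, a list of rows, each an object of numbers: "x", "y", "z": the shift along the tool's x, y, z in mm; "ax", "ay", "az": the turn, a rotation vector about the tool's x, y, z in rad; "grip": the finger opening in mm, from 0 to 85.4. In form: [{"x": .., "y": .., "z": .., "ax": .., "ay": .., "az": .., "grip": ..}, ...]. A call has 1 to 5 rows; each row is the pose to reach, as a shift and turn from the pose commanded when the call began, along the tool's axes at that moment; what a row does not reach only later rows make up. A row lasts 1/10 s, in which the tool goes at most 50 mm and 8.59 degrees, less where a joint would pass 70% of its speed; a pose out of reach is approached as far as the arm can. A call with a gripper value outside its range is refused whole. The fingers move at their own pace and stop on an object; the grip force is fixed at half the most. Time passes only in rows, so rows that repeat a pose let the fingers close. It gives the time, the measured TCP pose, the force and the opening at its end, in the units of the state.
- read_state(): the state, without advancing time (a new reading comes with each control period).
- get_image(name): name is "side" or "top"; returns a dict with "color" (480x640x3 uint8, red, green, blue), "vfov" (degrees; the focal length in pixels is half the picture's height over the tangent of half this angle, whatever the lens; pixels are square), "cx", "cy" (the principal point, pixels), "camera_from_world" (4x4, takes a point from world to camera coordinates). Camera axes: x right, y down, z forward; pixel columns grow to the right and rows downward; lengths in mm; the calibration is good to about 2 mm. A picture is of the moment at which its call begins. There is no depth.
- finish_job(): hands the job in, once; it reports no verdict.
The state is a dict: "clock": time; "qpos": joint angles; "qd": joint speeds; "tau": joint torques, N m; "eef_pos": TCP position; "tool_rot": TCP orientation; "force": force on the tool from outside, world axes, zero at the start; "torque": the same for the moment, N m; "width": finger opening in mm.
Only numpy, scipy, OpenCV 4.12 (cv2) and the standard library are available. Lean on these libraries where they do the work, as an engineer would, in place of code of your own. Each camera call takes 0.05 s, during which the arm holds its last target.

## Working session

There is one attempt and no reset: what is moved stays moved. The work goes in short steps, Python scripts to look and compute and a shell command to move; the robot and the scene stay as the last step left them, time stands still between calls to the robot, and variables do not carry over. Pictures are saved under pics/ and viewed, and the job is handed in when it is done.

```bash
ls; mkdir -p pics
python3 - <<'E'
from cell import *
import cv2
s=read_state();print({k:s[k] for k in('clock','eef_pos','tool_rot','width','force')})
for n in('top','side'):
    d=get_image(n);cv2.imwrite(f'pics/{n}0.png',d['color'][:,:,::-1]);print(n,d['vfov'],d['cx'],d['cy'],d['camera_from_world'].tolist() if hasattr(d['camera_from_world'],'tolist') else d['camera_from_world'])
E
```

```text
pics
{'clock': 0.0, 'eef_pos': array([270.60331616, 590.3261288 , 241.40249352]), 'tool_rot': array([-1.57082013,  0.00188269,  1.14091331]), 'width': 85.27059147709407, 'force': array([-0.4053851 ,  0.91801688, -0.33920043])}
top 42.116173371645566 322.49603035245764 240.00991664206597 [[0.016675386674721633, -0.9997984764439023, 0.011177565911239815, -7.12285781375871], [-0.9915056036569558, -0.017977206984007694, -0.12881559667179202, 662.5234079484954], [0.1289905787106336, -0.00893456935200214, -0.9916055687996059, 1347.4277807453168], [0.0, 0.0, 0.0, 1.0]]
side 55.55887671229835 318.40240185496174 234.32623026038127 [[0.9135538934950552, -0.4066793234397289, 0.005586731301054148, -592.7591886830924], [-0.2505911799998058, -0.5736345095814642, -0.7798381305909182, 219.26203598622303], [0.32034878521126114, 0.7110241749081655, -0.6259562912135572, 682.3125314428871], [0.0, 0.0, 0.0, 1.0]]
```

View pics/top0.png

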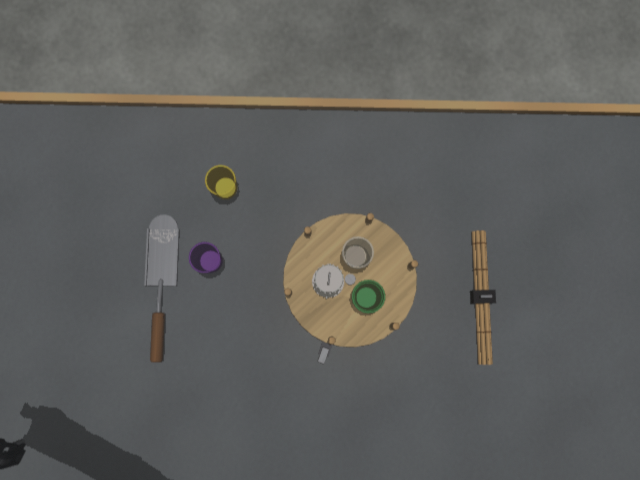

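View pics/side0.png

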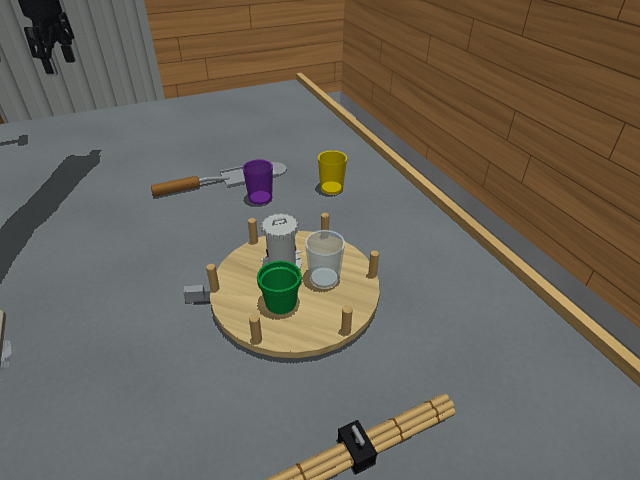

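The top view shows the disc centred near (350,280), the pointer at (324,354), the white feeder cap at (328,281), the tumbler at (357,254) and the pot at (368,297). The purple (206,258) and yellow (221,182) cups are look-alikes. I'll enlarge the disc area next.

Run:
```python
import cv2
a=cv2.imread('pics/top0.png')[205:370,270:430];cv2.imwrite('pics/top0c.png',cv2.resize(a,None,fx=3.6,fy=3.6,interpolation=cv2.INTER_CUBIC))
a=cv2.imread('pics/side0.png')[200:360,180:390];cv2.imwrite('pics/side0c.png',cv2.resize(a,None,fx=3.6,fy=3.6,interpolation=cv2.INTER_CUBIC))
```

```text
(no output)
```

View pics/top0c.png

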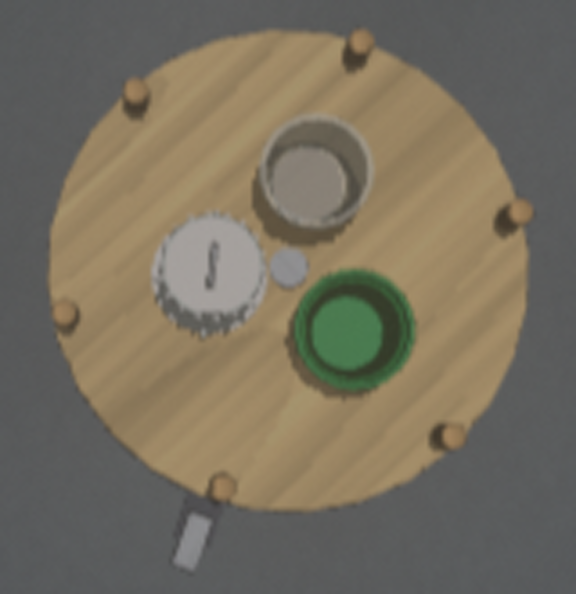

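View pics/side0c.png

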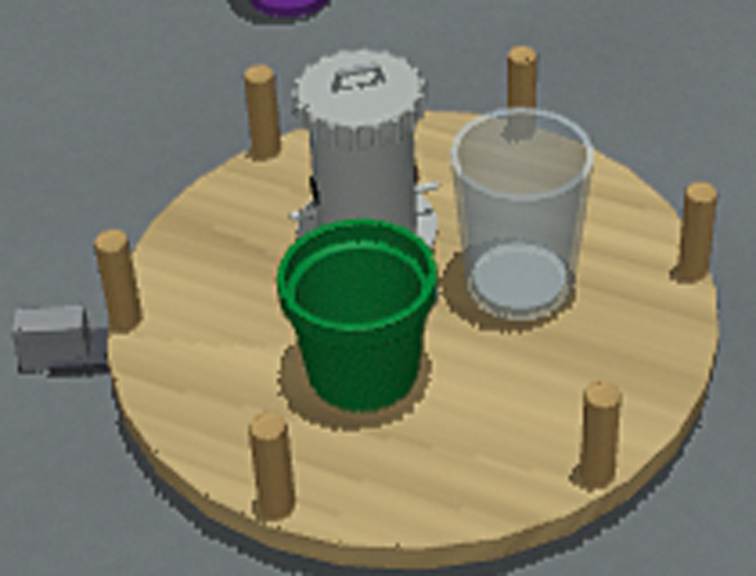

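```bash
cat > h.py <<'E'
from cell import *
import numpy as np,cv2
def ray(d,u,v):
    M=np.array(d['camera_from_world']);f=240/np.tan(np.radians(d['vfov'])/2)
    R,t=M[:3,:3],M[:3,3]
    return -R.T@t, R.T@np.array([(u-d['cx'])/f,(v-d['cy'])/f,1])
def atz(d,u,v,z):
    c,r=ray(d,u,v);return c+r*(z-c[2])/r[2]
def proj(d,p):
    M=np.array(d['camera_from_world']);f=240/np.tan(np.radians(d['vfov'])/2)
    q=M[:3,:3]@np.asarray(p,float)+M[:3,3];return np.array([d['cx']+f*q[0]/q[2],d['cy']+f*q[1]/q[2]])
E
python3 - <<'E'
from h import *
np.set_printoptions(precision=1,suppress=True)
d=get_image('top');s=get_image('side')
T=lambda u,v,z:atz(d,270+(u+.5)/3.6-.5,205+(v+.5)/3.6-.5,z)
S=lambda u,v,z:atz(s,180+(u+.5)/3.6-.5,200+(v+.5)/3.6-.5,z)
P=np.array([T(u,v,83) for u,v in[(137,90),(360,40),(520,212),(453,436),(223,487),(64,312)]])
c=P.mean(0);print('c top',c)
Q=np.array([S(u,v,83) for u,v in[(522,53),(701,190),(602,391),(268,425),(112,238),(260,73)]])
c2=Q.mean(0);print('c side',c2)
for A,cc in((P,c),(Q,c2)):
    e=A-cc;print(np.hypot(e[:,0],e[:,1]),np.degrees(np.arctan2(e[:,1],e[:,0])),(np.degrees(np.arctan2(e[:,1],e[:,0]))%60))
print('axis knob',T(289,268,30))
p=T(194,543,30);print('ptr',p, np.linalg.norm((p-c)[:2]),np.degrees(np.arctan2(*(p-c)[:2][::-1])))
q=S(50,320,30);print('ptr side',q, np.degrees(np.arctan2(*(q-c2)[:2][::-1])))
for z in(95,100,105,110,128,138):
    a=T(212,257,z);b=S(360,84,z);print(z,a,b)
# tray side: 
for z in (28,35):print('tumbler base',S(516,285,z),T(311,185,z),'pot base',T(347,333,z),S(362,385,z))
E
```

```text
c top [577.8 -57.9  83. ]
c side [577.8 -56.6  83. ]
[139.2 140.3 139.6 139.8 139.6 139.8] [  43.1  -16.2  -76.8 -136.7  163.4  103.5] [43.1 43.8 43.2 43.3 43.4 43.5]
[139.8 139.7 139.2 140.5 139.5 138.9] [  43.5  -16.5  -76.6 -136.5  163.2  103.4] [43.5 43.5 43.4 43.5 43.2 43.4]
axis knob [577.3 -58.4  30. ]
ptr [408.3  -2.2  30. ] 178.3718898583244 161.8233919857989
ptr side [409.7  -2.1  30. ] 162.01724821587
95 [578.6  -9.3  95. ] [585.5  33.6  95. ]
100 [578.3  -9.2 100. ] [583.5  27.3 100. ]
105 [577.9  -9.1 105. ] [581.4  21.  105. ]
110 [577.6  -9.  110. ] [579.4  14.8 110. ]
128 [576.3  -8.6 128. ] [572.   -7.8 128. ]
138 [575.5  -8.4 138. ] [567.9 -20.3 138. ]
tumbler base [627.  -68.8  28. ] [629.5 -71.7  28. ] pot base [537.8 -94.9  28. ] [ 533.8 -100.4   28. ]
tumbler base [624.  -75.3  35. ] [628.8 -71.3  35. ] pot base [537.5 -94.4  35. ] [ 531.9 -106.5   35. ]
```

Candidates: feeder = white ribbed cap with wire loop at top-view (328,281), side view (280,225). The clear tumbler (357,254), pot (368,297), and purple and yellow cups are rejected. The enlarged crop confirms the feeder.

Measurements:
- **Axis:** (577.8, -57.5)
- **Front:** 161.9°
- **Feeder:** about 92°, so it has to turn about +70° counter-clockwise
- **Pegs:** at 43.4° plus multiples of 60°

I'll push the 43.4° peg from behind with closed fingers, clear of the feeder and tumbler.

```bash
cat >> h.py <<'E'
from scipy.spatial.transform import Rotation as Ro
def row(x,y,z,yawdeg):
    s=read_state();R=Ro.from_euler('xyz',s['tool_rot']);G=Ro.from_euler('xyz',[-np.pi/2,0,np.radians(yawdeg)])
    d=R.inv().apply(np.array([x,y,z])-s['eef_pos']);r=(R.inv()*G).as_rotvec();return d.round(1),r.round(3)
AX=np.array([577.8,-57.5])
def tgt(phi,off,rad=143):
    a=np.radians(phi);return AX+rad*np.array([np.cos(a),np.sin(a)])-off*np.array([-np.sin(a),np.cos(a)])
E
python3 -m jog '[{"x":-341,"z":-634,"grip":0},{"x":-341,"z":-634,"grip":0},{"x":-341,"z":-634,"grip":0},{"x":-341,"z":-634,"grip":0},{"x":-341,"z":-634,"grip":0}]'
python3 -c "
from h import *
print(row(*tgt(43.4,36),240,43.4),read_state()['qpos'])"
```

```text
(array([-342. ,    2.1, -636.1]), array([ 0.   ,  0.384, -0.001])) [-1.20680992  0.6290262   0.03846006  1.51797534 -0.02698189  0.99632033
 -0.02000125]$[0]: bad value
```

```bash
python3 -m jog '[{"x":-24,"z":-44,"grip":0},{"x":-48,"z":-88,"grip":0},{"x":-72,"z":-132,"grip":0},{"x":-96,"z":-176,"grip":0},{"x":-120,"z":-220,"grip":0}]'
python3 -c "
from h import *
print(row(*tgt(43.4,36),240,43.4),read_state()['qpos'])"
```

```text
(array([-342. ,    2.1, -636.1]), array([ 0.   ,  0.384, -0.001])) [-1.20680992  0.6290262   0.03846006  1.51797534 -0.02698189  0.99632033
 -0.02000125]$[0]: bad value
```

```bash
python3 -m jog '[{"x":-24,"y":0,"z":-44,"ax":0,"ay":0,"az":0,"grip":0},{"x":-48,"y":0,"z":-88,"ax":0,"ay":0,"az":0,"grip":0},{"x":-72,"y":0,"z":-132,"ax":0,"ay":0,"az":0,"grip":0},{"x":-96,"y":0,"z":-176,"ax":0,"ay":0,"az":0,"grip":0},{"x":-120,"y":0,"z":-220,"ax":0,"ay":0,"az":0,"grip":0}]'
python3 -c "
from h import *
print(row(*tgt(43.4,36),240,43.4),read_state()['qpos'])"
```

```text
clock: 0.7
eef_pos: [421.3, 388.9, 242.3]
tool_rot: [-1.571, -0.0, 1.141]
force: [0.6, 0.1, 0.2]
width: 12.8
(array([-221.5,    2.3, -415.1]), array([0.   , 0.384, 0.   ])) [-0.82006037  0.51706599  0.03905265  1.73772374 -0.02482984  0.88725788
  0.3708363 ]
```

```bash
python3 -m jog '[{"x":-23,"y":0,"z":-43,"ax":0,"ay":0,"az":0,"grip":0},{"x":-46,"y":0,"z":-86,"ax":0,"ay":0,"az":0,"grip":0},{"x":-69,"y":0,"z":-129,"ax":0,"ay":0,"az":0,"grip":0},{"x":-92,"y":0,"z":-172,"ax":0,"ay":0,"az":0,"grip":0},{"x":-115,"y":0,"z":-215,"ax":0,"ay":0,"az":0,"grip":0}]'
python3 -m jog '[{"x":-22,"y":0,"z":-40,"ax":0,"ay":0.08,"az":0,"grip":0},{"x":-44,"y":0,"z":-80,"ax":0,"ay":0.16,"az":0,"grip":0},{"x":-66,"y":0,"z":-120,"ax":0,"ay":0.24,"az":0,"grip":0},{"x":-88,"y":0,"z":-160,"ax":0,"ay":0.31,"az":0,"grip":0},{"x":-106,"y":0,"z":-200,"ax":0,"ay":0.384,"az":0,"grip":0}]'
python3 -c "
from h import *
print(row(*tgt(43.4,36),240,43.4),read_state()['qpos'])"
```

```text
clock: 1.2
eef_pos: [568.9, 194.8, 242.3]
tool_rot: [-1.571, -0.0, 1.141]
force: [0.2, 1.4, -0.1]
width: 0.2
clock: 1.7
eef_pos: [706.2, 14.5, 242.2]
tool_rot: [-1.571, 0.001, 0.753]
force: [0.5, -0.2, 0.2]
width: -0.1
(array([ 0.2,  2.2, -0.1]), array([-0.   , -0.004, -0.001])) [-0.14090368  0.72144716  0.15349791  1.33814267 -0.1136075   1.09104718
  0.78062718]
```

```bash
python3 -m jog '[{"x":0,"y":40,"z":0,"ax":0,"ay":0,"az":0,"grip":0},{"x":0,"y":80,"z":0,"ax":0,"ay":0,"az":0,"grip":0},{"x":0,"y":115,"z":0,"ax":0,"ay":0,"az":0,"grip":0},{"x":0,"y":137,"z":0,"ax":0,"ay":0,"az":0,"grip":0},{"x":0,"y":137,"z":0,"ax":0,"ay":0,"az":0,"grip":0}]'
python3 - <<'E'
from h import *
t=get_image('top')['color'];s=get_image('side')['color']
f=lambda a:cv2.resize(a[:,:,::-1],None,fx=1.6,fy=1.6,interpolation=cv2.INTER_CUBIC)
cv2.imwrite('pics/b.png',np.hstack([f(t[150:400,210:450]),f(s[130:380,170:420])]))
E
```

```text
clock: 2.2
eef_pos: [702.4, 16.9, 100.9]
tool_rot: [-1.565, 0.006, 0.757]
force: [-0.0, -0.7, -0.5]
width: 0.1
```

View pics/b.png

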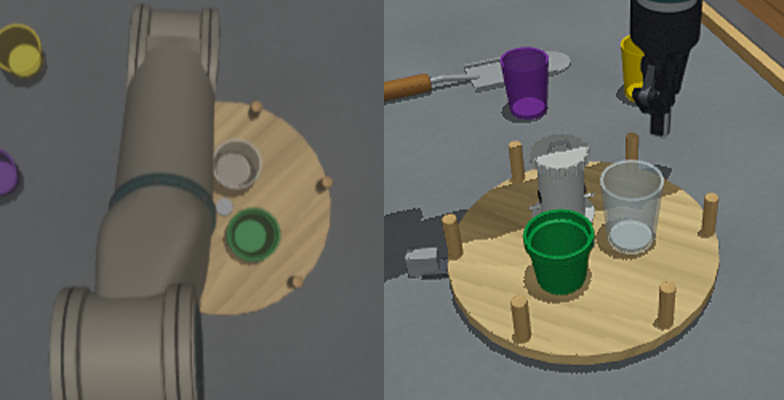

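```bash
python3 -m jog '[{"x":0,"y":18,"z":0,"ax":0,"ay":0,"az":0,"grip":0},{"x":0,"y":35,"z":0,"ax":0,"ay":0,"az":0,"grip":0},{"x":0,"y":35,"z":0,"ax":0,"ay":0,"az":0,"grip":0},{"x":0,"y":35,"z":0,"ax":0,"ay":0,"az":0,"grip":0}]'
python3 - <<'E'
from h import *
s=get_image('side')['color']
cv2.imwrite('pics/c.png',s[:,:,::-1])
for phi,off in((43.4,19),(48.4,19),(53.4,19)):print(phi,row(*tgt(phi,off),70,phi))
print(read_state()['eef_pos'])
E
```

```text
clock: 2.7
eef_pos: [705.8, 16.9, 70.7]
tool_rot: [-1.571, -0.0, 0.757]
force: [-0.4, 0.4, -0.1]
width: -0.4
43.4 (array([-1.4,  1.2, 15.3]), array([ 0.001, -0.001,  0.001]))
48.4 (array([-0.3,  1.2, 27.8]), array([ 0.001, -0.088,  0.001]))
53.4 (array([-0.3,  1.2, 40.4]), array([ 0.001, -0.175,  0.001]))
[706.23395925  16.79539421  71.20615153]
```

View pics/c.png

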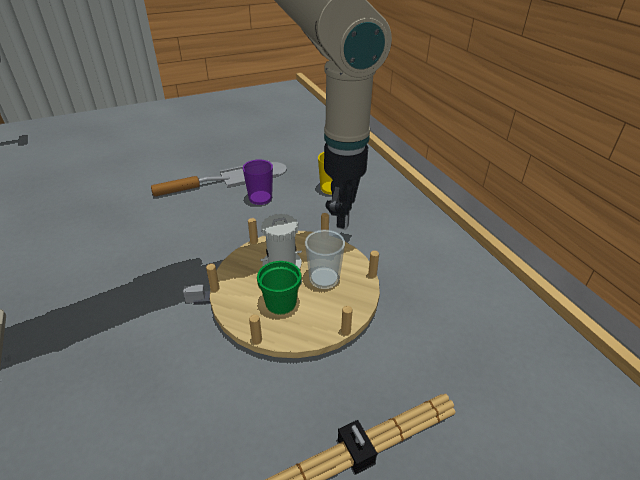

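```bash
python3 -m jog '[{"x":0,"y":1,"z":4,"ax":0,"ay":0,"az":0,"grip":0},{"x":-1,"y":1,"z":8,"ax":0,"ay":0,"az":0,"grip":0},{"x":-1,"y":1,"z":11,"ax":0,"ay":0,"az":0,"grip":0},{"x":-1,"y":1,"z":13,"ax":0,"ay":0,"az":0,"grip":0},{"x":-1,"y":1,"z":15,"ax":0,"ay":0,"az":0,"grip":0}]'
python3 -m jog '[{"x":0.6,"y":0,"z":5,"ax":0,"ay":-0.035,"az":0,"grip":0},{"x":1,"y":0,"z":10,"ax":0,"ay":-0.07,"az":0,"grip":0},{"x":1.2,"y":0,"z":15,"ax":0,"ay":-0.105,"az":0,"grip":0},{"x":1.2,"y":0,"z":20,"ax":0,"ay":-0.14,"az":0,"grip":0},{"x":1.1,"y":0,"z":25,"ax":0,"ay":-0.175,"az":0,"grip":0}]'
python3 - <<'E'
from h import *
print(row(*tgt(53.4,19),70,53.4))
t=get_image('top')['color'];s=get_image('side')['color']
f=lambda a:cv2.resize(a[:,:,::-1],None,fx=1.6,fy=1.6,interpolation=cv2.INTER_CUBIC)
cv2.imwrite('pics/d.png',np.hstack([f(t[150:400,210:450]),f(s[130:380,170:420])]))
E
```

```text
clock: 3.25
eef_pos: [694.5, 27.3, 69.5]
tool_rot: [-1.571, -0.0, 0.757]
force: [-0.5, -0.0, 0.6]
width: 0.3
clock: 3.75
eef_pos: [678.1, 46.3, 69.4]
tool_rot: [-1.571, -0.0, 0.935]
force: [1.2, -1.4, -0.4]
width: 0.1
(array([-0.1, -0.6, -0.4]), array([0.   , 0.003, 0.   ]))
```

View pics/d.png

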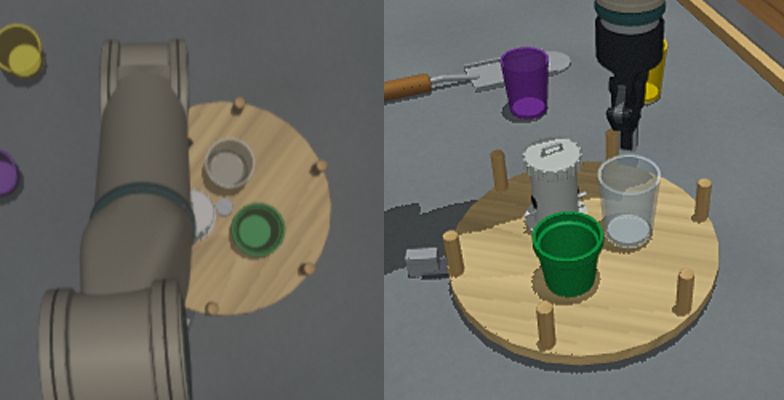

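The disc is turning with the pusher and the riders are standing. I'll keep going round the arc.

```bash
python3 -m jog '[{"x":0.6,"y":0,"z":5,"ax":0,"ay":-0.035,"az":0,"grip":0},{"x":1,"y":0,"z":10,"ax":0,"ay":-0.07,"az":0,"grip":0},{"x":1.2,"y":0,"z":15,"ax":0,"ay":-0.105,"az":0,"grip":0},{"x":1.2,"y":0,"z":20,"ax":0,"ay":-0.14,"az":0,"grip":0},{"x":1.1,"y":0,"z":25,"ax":0,"ay":-0.175,"az":0,"grip":0}]'
python3 -m jog '[{"x":0.6,"y":0,"z":5,"ax":0,"ay":-0.035,"az":0,"grip":0},{"x":1,"y":0,"z":10,"ax":0,"ay":-0.07,"az":0,"grip":0},{"x":1.2,"y":0,"z":15,"ax":0,"ay":-0.105,"az":0,"grip":0},{"x":1.2,"y":0,"z":20,"ax":0,"ay":-0.14,"az":0,"grip":0},{"x":1.1,"y":0,"z":25,"ax":0,"ay":-0.175,"az":0,"grip":0}]'
python3 - <<'E'
from h import *
print(row(*tgt(73.4,19),70,73.4))
t=get_image('top')['color'];s=get_image('side')['color']
f=lambda a:cv2.resize(a[:,:,::-1],None,fx=1.6,fy=1.6,interpolation=cv2.INTER_CUBIC)
cv2.imwrite('pics/e.png',np.hstack([f(t[150:400,210:450]),f(s[130:380,170:420])]))
E
```

```text
clock: 4.35
eef_pos: [658.4, 62.2, 69.2]
tool_rot: [-1.571, -0.0, 1.11]
force: [1.4, -0.7, -0.3]
width: -0.1
clock: 4.85
eef_pos: [636.7, 74.2, 69.4]
tool_rot: [-1.571, -0.0, 1.285]
force: [1.5, 0.5, -0.1]
width: -0.1
(array([-0.1, -0.6, -0.2]), array([0.   , 0.004, 0.   ]))
```

View pics/e.png

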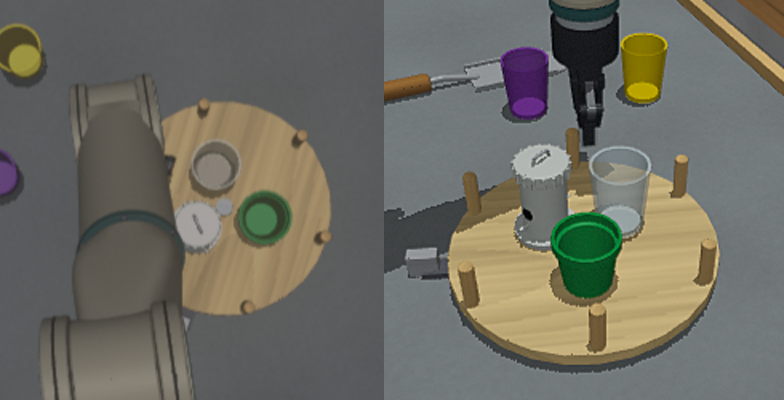

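The disc has turned about 30°. The feeder cap is at (540,163) in the side half, upright, with the fingers well away from it. I'll push 30° more and then measure.

```bash
python3 -m jog '[{"x":0.6,"y":0,"z":5,"ax":0,"ay":-0.035,"az":0,"grip":0},{"x":1,"y":0,"z":10,"ax":0,"ay":-0.07,"az":0,"grip":0},{"x":1.2,"y":0,"z":15,"ax":0,"ay":-0.105,"az":0,"grip":0},{"x":1.2,"y":0,"z":20,"ax":0,"ay":-0.14,"az":0,"grip":0},{"x":1.1,"y":0,"z":25,"ax":0,"ay":-0.175,"az":0,"grip":0}]'
python3 -m jog '[{"x":0.6,"y":0,"z":5,"ax":0,"ay":-0.035,"az":0,"grip":0},{"x":1,"y":0,"z":10,"ax":0,"ay":-0.07,"az":0,"grip":0},{"x":1.2,"y":0,"z":15,"ax":0,"ay":-0.105,"az":0,"grip":0},{"x":1.2,"y":0,"z":20,"ax":0,"ay":-0.14,"az":0,"grip":0},{"x":1.1,"y":0,"z":25,"ax":0,"ay":-0.175,"az":0,"grip":0}]'
python3 -m jog '[{"x":0.6,"y":0,"z":5,"ax":0,"ay":-0.035,"az":0,"grip":0},{"x":1,"y":0,"z":10,"ax":0,"ay":-0.07,"az":0,"grip":0},{"x":1.2,"y":0,"z":15,"ax":0,"ay":-0.105,"az":0,"grip":0},{"x":1.2,"y":0,"z":20,"ax":0,"ay":-0.14,"az":0,"grip":0},{"x":1.1,"y":0,"z":25,"ax":0,"ay":-0.175,"az":0,"grip":0}]'
python3 - <<'E'
from h import *
print(row(*tgt(103.4,19),70,103.4))
t=get_image('top')['color'];s=get_image('side')['color']
f=lambda a:cv2.resize(a[:,:,::-1],None,fx=1.6,fy=1.6,interpolation=cv2.INTER_CUBIC)
cv2.imwrite('pics/f.png',np.hstack([f(t[150:400,210:450]),f(s[130:380,170:420])]))
E
```

```text
clock: 5.45
eef_pos: [612.9, 82.1, 69.4]
tool_rot: [-1.571, 0.0, 1.46]
force: [0.7, -1.2, -0.1]
width: 0.1
clock: 5.95
eef_pos: [588.2, 86.1, 69.3]
tool_rot: [-1.571, -0.0, 1.635]
force: [1.8, -0.1, 0.6]
width: -0.2
clock: 6.45
eef_pos: [563.1, 85.9, 69.3]
tool_rot: [-1.571, -0.0, 1.81]
force: [0.7, 1.3, 0.8]
width: -0.2
(array([ 0.1, -0.7, -0. ]), array([0.   , 0.005, 0.   ]))
```

View pics/f.png

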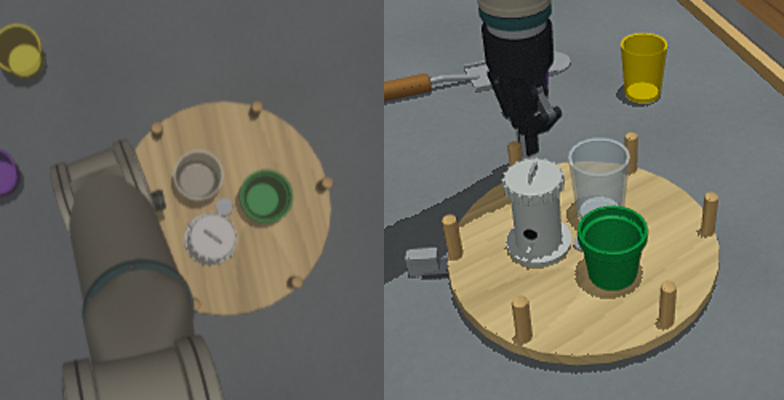

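Run:
```python
from h import *
d=get_image('top');s=get_image('side')
a=atz(d,210+211/1.6,150+235/1.6,128);b=atz(s,170+(534-384)/1.6,130+178/1.6,128)
for p in(a,b):
    e=(p[:2]-AX);print(p,np.hypot(*e),np.degrees(np.arctan2(e[1],e[0])))
```

```text
[533.5782474  -36.89656227 128.        ] 48.785910356796435 155.018631396382
[531.32924401 -43.53218813 128.        ] 48.5245394721094 163.2706890565338
```

```bash
python3 -m jog '[{"x":0.5,"y":0,"z":4,"ax":0,"ay":-0.028,"az":0,"grip":0},{"x":0.9,"y":0,"z":8,"ax":0,"ay":-0.056,"az":0,"grip":0},{"x":1.1,"y":0,"z":12,"ax":0,"ay":-0.084,"az":0,"grip":0},{"x":1.2,"y":0,"z":14,"ax":0,"ay":-0.098,"az":0,"grip":0},{"x":1.2,"y":0,"z":15,"ax":0,"ay":-0.105,"az":0,"grip":0}]'
python3 - <<'E'
from h import *
t=get_image('top')['color'];s=get_image('side')['color']
f=lambda a:cv2.resize(a[:,:,::-1],None,fx=4,fy=4,interpolation=cv2.INTER_CUBIC)
cv2.imwrite('pics/g.png',np.hstack([f(t[250:370,290:390]),f(s[210:330,235:335])]))
E
```

```text
clock: 7.15
eef_pos: [548.4, 83.1, 69.3]
tool_rot: [-1.571, -0.0, 1.913]
force: [1.2, -0.3, -1.7]
width: 0.2
```

View pics/g.png

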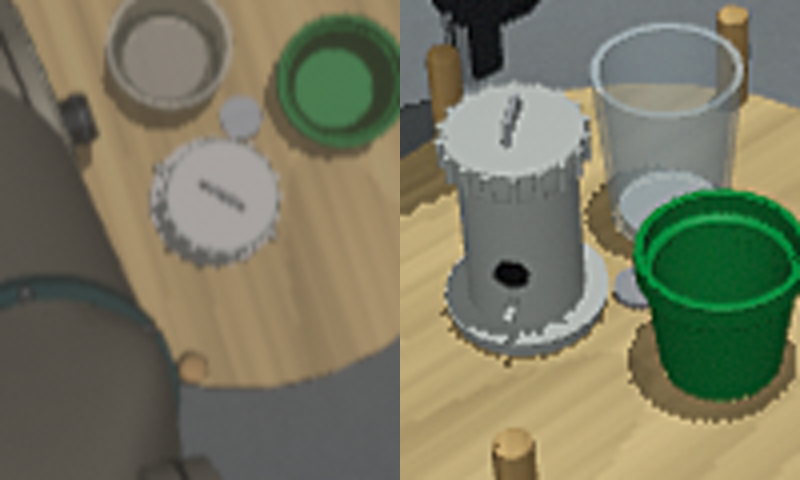

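Run:
```python
from h import *
d=get_image('top');s=get_image('side')
def pr(n,p):
    e=(p[:2]-AX);print(n,p.round(1),np.hypot(*e).round(1),np.degrees(np.arctan2(e[1],e[0])).round(1))
for z in(122,128,134):
    pr(('top',z),atz(d,345.5,297.4,z));pr(('side',z),atz(s,263.5,243.2,z))
pr('knob',atz(d,290+241/4,250+118/4,32))
# triangulate
c1,r1=ray(d,345.5,297.4);c2,r2=ray(s,263.5,243.2)
k=np.linalg.lstsq(np.c_[r1,-r2],c2-c1,rcond=None)[0];pr('tri',(c1+r1*k[0]+c2+r2*k[1])/2)
a=np.radians(161.9);F=AX+52*np.array([np.cos(a),np.sin(a)])
# predict outline of tray & cap in side view for feeder at angles
for ang in(155,158,162):
    a=np.radians(ang);F=AX+52*np.array([np.cos(a),np.sin(a)])
    o=[]
    for R,z in((36,28),(30,128)):
        q=np.array([proj(s,[F[0]+R*np.cos(t),F[1]+R*np.sin(t),z]) for t in np.linspace(0,6.28,90)])
        q=(q-[235,210])*4+[400,0];o+=[q.min(0).round(),q.max(0).round()]
        q=np.array([proj(d,[F[0]+R*np.cos(t),F[1]+R*np.sin(t),z]) for t in np.linspace(0,6.28,90)])
        q=(q-[290,250])*4;o+=[q.min(0).round(),q.max(0).round()]
    print(ang,o)
```

```text
('top', 122) [532.9 -44.7 122. ] 46.7 164.1
('side', 122) [531.3 -41.1 122. ] 49.3 160.6
('top', 128) [532.6 -44.4 128. ] 47.0 163.8
('side', 128) [529.4 -48.1 128. ] 49.3 169.0
('top', 134) [532.4 -44.1 134. ] 47.3 163.6
('side', 134) [527.4 -55.1 134. ] 50.4 177.2
knob [576.3 -59.1  32. ] 2.2 -134.2
tri [531.6 -44.3 124.6] 48.0 164.1
155 [array([442., 233.]), array([605., 348.]), array([133., 135.]), array([262., 265.]), array([433.,  69.]), array([581., 162.]), array([147., 135.]), array([263., 251.])]
158 [array([441., 237.]), array([604., 352.]), array([137., 137.]), array([266., 267.]), array([433.,  73.]), array([580., 166.]), array([152., 137.]), array([268., 254.])]
162 [array([441., 242.]), array([604., 359.]), array([143., 139.]), array([273., 269.]), array([432.,  78.]), array([580., 172.]), array([158., 140.]), array([274., 256.])]
```

The feeder is now at about 163–164° against the front at 161.9°, roughly 2 mm off the line. I'll back off, lift and move clear, then check with an open view.

```bash
python3 -m jog '[{"x":2,"y":0,"z":-6,"ax":0,"ay":0,"az":0,"grip":0},{"x":4,"y":0,"z":-14,"ax":0,"ay":0,"az":0,"grip":0},{"x":8,"y":-15,"z":-20,"ax":0,"ay":0,"az":0,"grip":0},{"x":12,"y":-50,"z":-20,"ax":0,"ay":0,"az":0,"grip":0},{"x":15,"y":-95,"z":-20,"ax":0,"ay":0,"az":0,"grip":0}]'
python3 -m jog '[{"x":40,"y":-30,"z":0,"ax":0,"ay":0,"az":0,"grip":0},{"x":80,"y":-60,"z":0,"ax":0,"ay":0,"az":0,"grip":0},{"x":128,"y":-70,"z":0,"ax":0,"ay":0,"az":0,"grip":0},{"x":176,"y":-70,"z":0,"ax":0,"ay":0,"az":0,"grip":0},{"x":224,"y":-70,"z":0,"ax":0,"ay":0,"az":0,"grip":0}]'
python3 -m jog '[{"x":48,"y":0,"z":0,"ax":0,"ay":0,"az":0,"grip":0},{"x":96,"y":0,"z":0,"ax":0,"ay":0,"az":0,"grip":0},{"x":144,"y":0,"z":0,"ax":0,"ay":0,"az":0,"grip":0},{"x":180,"y":0,"z":0,"ax":0,"ay":0,"az":0,"grip":0},{"x":200,"y":0,"z":0,"ax":0,"ay":0,"az":0,"grip":0}]'
python3 - <<'E'
from h import *
t=get_image('top')['color'];s=get_image('side')['color']
cv2.imwrite('pics/h.png',t[:,:,::-1])
f=lambda a:cv2.resize(a[:,:,::-1],None,fx=3,fy=3,interpolation=cv2.INTER_CUBIC)
cv2.imwrite('pics/i.png',np.hstack([f(t[200:380,280:410]),f(s[190:370,235:365])]))
E
```

```text
clock: 7.85
eef_pos: [561.7, 104.9, 163.7]
tool_rot: [-1.567, -0.001, 1.913]
force: [1.6, -0.2, -0.4]
width: -0.5
clock: 8.35
eef_pos: [487.2, 317.7, 235.3]
tool_rot: [-1.573, -0.001, 1.912]
force: [0.4, -0.3, -0.1]
width: -0.1
clock: 8.85
eef_pos: [417.4, 508.6, 234.3]
tool_rot: [-1.57, -0.003, 1.917]
force: [-0.6, -1.0, 0.3]
width: 0.1
```

View pics/h.png

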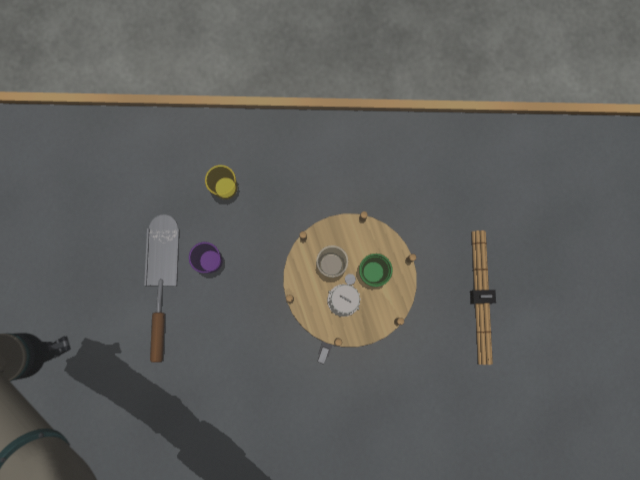

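View pics/i.png

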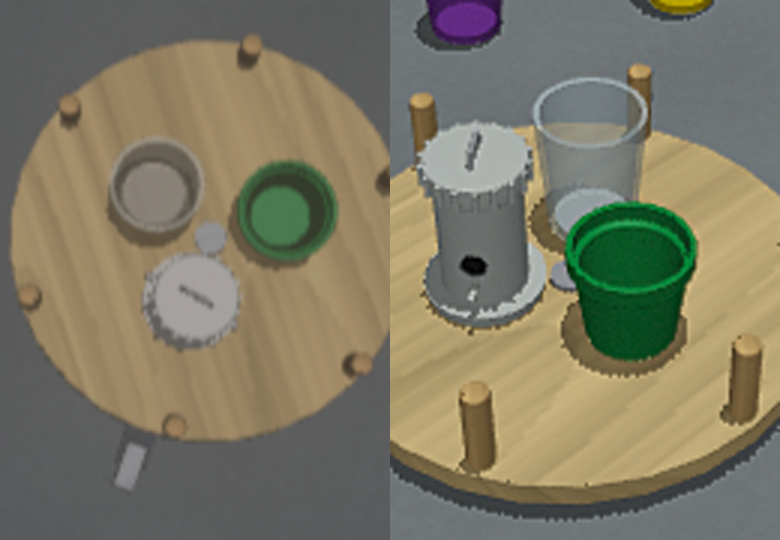

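Run:
```python
from h import *
d=get_image('top');s=get_image('side')
T=lambda u,v,z:atz(d,280+(u+.5)/3-.5,200+(v+.5)/3-.5,z)
S=lambda u,v,z:atz(s,235+(u-390+.5)/3-.5,190+(v+.5)/3-.5,z)
for u,v in[(70,101),(252,41),(30,291),(175,423),(361,359)]:
    e=(T(u,v,83)[:2]-AX);print(np.hypot(*e),np.degrees(np.arctan2(e[1],e[0]))%60)
a=np.radians(161.9);n=np.array([np.cos(a),np.sin(a)]);t=np.array([-n[1],n[0]])
for p in(T(197,283,125),S(475,156,125),S(486,276,36)):
    e=p[:2]-AX;print(p,'radial',e@n,'lateral',e@t)
print(read_state()['qd'],read_state()['force'])
```

```text
140.32913008486778 48.29700679287942
142.25755377689273 49.27645383255104
137.64602888551914 48.614394797017795
137.63496457155762 49.2022696340791
137.75023598617383 50.24535201966796
[539.76311074 -44.12420945 125.        ] radial 40.31020447030973 lateral -0.8967343889176886
[530.83547157 -40.52846451 125.        ] radial 49.91317915143954 lateral -1.5409394648964716
[530.15269509 -43.03764478  36.        ] radial 49.78262576771655 lateral 1.0561984164018723
[ 0.03099697 -0.01063796  0.02336665  0.01621407  0.00456169 -0.00177666
 -0.00073811] [-0.36907436 -0.52917077 -0.05944608]
```

```bash
python3 -m jog '[{"x":0,"y":0,"z":0,"ax":0,"ay":0,"az":0,"grip":0},{"x":0,"y":0,"z":0,"ax":0,"ay":0,"az":0,"grip":0},{"x":0,"y":0,"z":0,"ax":0,"ay":0,"az":0,"grip":0},{"x":0,"y":0,"z":0,"ax":0,"ay":0,"az":0,"grip":0},{"x":0,"y":0,"z":0,"ax":0,"ay":0,"az":0,"grip":0}]'
python3 -c "
from cell import *
print(finish_job())"
```

```text
clock: 9.55
eef_pos: [420.9, 503.3, 234.4]
tool_rot: [-1.571, -0.0, 1.911]
force: [-0.4, 0.2, 0.2]
width: 0.1
the job is handed in; nothing more can be done
None
```

I pushed one rim peg with closed fingers, turning the disc about 66° counter-clockwise until the feeder stood at the front. Then I backed off, lifted the arm clear and handed in at 9.6 s; handing in gives no verdict.

- **Feeder position:** in the last pictures its centre was within about 2 mm of the pointer line on the pointer's side, against the 12 mm allowed.
- **Distance from the axis:** this reading disagreed: the side view gave 50 mm and the top view 40 mm. I read the top-view pixel roughly, and both are beyond the 35 mm needed.
- **Other items:** the feeder, tumbler and pot looked upright, and the trowel and canes were at the same pixels as at the start. The force readings stayed around 2 N throughout.
- **Disc at rest:** I did not measure this separately. It showed no visible turn in the pictures taken after I let go.

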